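Find the stamped sample crate and push it over the dispatch line

ROBOT

A 6-joint arm with a two-finger parallel gripper is mounted at the origin on a cart in front of the work surface, level with it; the furniture and walls round the work are solid. World frame = base frame: x ahead of the robot, y to its left, z up, the work surface at z = 0. Lengths are in mm, angles in rad, forces in N, time in s.
With the tool pointing down it reaches from about 300 to 775 mm from the base axis. Payload 14.6 kg.
Tool frame: the origin (TCP) lies at the very end of the fingers, on their centre line; the grasp point (between the pads) lies 19 mm behind it (grip_point_offset is the distance from the TCP to the grasp point, in mm); z points along the fingers, y is the line along which they close (so a half turn about z gives the same grasp; the last joint's range is limited). The gripper opens to 94 mm and grips with 3 to 60 N. Pads are 16 mm wide; open, the fingers measure 119 mm over their backs; the gripper's body (75 mm by 177 mm) begins 78 mm behind the grasp point.
Start: joints at [1.271, 0.3, 1.521, -0, 1.321, -0.067], TCP at [126.885, 535.154, 205.446] pointing down, gripper open.
Joint ranges: [-3.03, 3.03], [-0.79, 2.21], [0.23, 2.52], [-1.04, 4.18], [0, 3.07], [-2.55, 2.55]. Speed limits (rad/s): [2.22, 2.22, 2.57, 3.14, 3.14, 3.14].

INTERFACE

Orientations are given as [roll, pitch, yaw] about the fixed x, y, z axes, in that order (R = Rz(yaw) Ry(pitch) Rx(roll)).
In Python, from cell import read_state, camera, camera_info, sign_off, grip_point_offset gives the robot as it stands.
- The arm moves only by the shell command python3 -m handwheel 'ROWS' [FORCE]. ROWS is text: rows parted by semicolons, each of 5 numbers parted by spaces: the shift along the world's x, y, z in units of 40 mm (1.0 is 40 mm), then the turn about the world's z in units of 5 degrees (1.0 is 5 degrees), then the closure, from 0 (fully open) to 1 (shut). In form: dx dy dz yaw gripper; .... A call has 1 to 12 rows; each row shifts and turns the commanded pose from where the row before left it; what a row does not reach is not made up. A row lasts 1/12 s, in which the tool goes at most 41.7 mm and 7.16 degrees, less where a joint would pass 70% of its speed; a pose out of reach is approached as far as the arm can. A call is refused whole if a number of a shift passes 1 or a number of a turn 1, either way. A call with a gripper value outside its range is refused whole. The fingers move at their own pace and stop on an object; FORCE is the grip in N (left out, the last holds). Time passes only in rows, so rows that do not move let the fingers close. It gives the time, the measured TCP pose, the force, the opening and the grip force at its end, in the units of the state.
- read_state(): the state, without advancing time (a new reading comes with each control period).
- camera(name): name is "scene" or "top"; returns (picture, depth): 384x512x3 uint8, red, green, blue; 384x512 float32, mm along the optical axis (not along the pixel's ray), 0 where there is no reading.
- camera_info(name): a dict with "intrinsics" (3x3 intrinsics, pixels), "world_from_camera" (4x4, takes a point from camera to world coordinates). Camera axes: x right, y down, z forward; pixel columns grow to the right and rows downward; lengths in mm; the calibration is good to about 2 mm. A picture is of the moment at which its call begins. camera_info takes no time and is no camera call.
- sign_off(): hands the job in; it is judged then, once.
The state is a dict: "clock": time; "joints": joint angles; "qd": joint speeds; "effort": joint torques, N m; "eef_pos": TCP position; "eef_rot": TCP orientation; "wrist_force": force on the tool from outside, world axes, zero at the start; "moment": the same for the moment, N m; "finger_gap": finger opening in mm; "finger_force": force on a finger pad.
Only numpy, scipy, OpenCV 4.12 (cv2) and the standard library are available. Lean on these libraries where they do the work, as an engineer would, in place of code of your own. Each camera call takes 0.05 s, during which the arm holds its last target. There are 200 camera calls.

TASK

Two green sample crates look alike, but one has a red ring stamp on its underside. With the fingertips, tip both crates over away from the robot, so that each lies on its back with its underside facing the robot, short of the yellow line; then push the stamped crate, lying as it is, along the bench until all of it is just beyond the yellow line. Leave the other crate lying on its back on the near side, do not pick anything up, and do not disturb the bottle, tube rack, beaker or tape roll.

Things in the scene. Friction and masses are not known exactly. Their poses are not given: they have to be found in the camera images.
- crate_1: One of two like crates: green, open-topped, empty, 50 mm deep (its x), 90 wide (y), 80 tall (z), walls 3 mm, 0.15 to 0.31 kg. Origin: centre of the underside at foot level. Starts upright, z up, x away from the robot (yaw up to 0.15 rad). Pushed near the top it topples rather than slides; past about 30 degrees it falls over by itself.
- crate_2: The other crate, same size, look, frame and behaviour as crate_1. On its back a crate's x points down and its z away from the robot; it is 50 mm high there, its underside upright and facing the robot. The underside is set in 2.5 mm between two foot runners, 5 mm wide, along the front and back lower edges.
- stamp (a point): Centre of the stamp, a red disc 37 mm across with a white ring, in the middle of the underside of one of the crates (hidden until the crate is tipped); it lies 2.5 mm above that crate's origin, along the crate's z.
- crate_1_left (a point): Left end of the lower back edge of crate_1, over which it tips: at x = +25 mm, y = +45 mm, z = 0 in the crate's frame. It stays on the bench throughout.
- crate_1_right (a point): Right end of the lower back edge of crate_1, over which it tips: at x = +25 mm, y = -45 mm, z = 0 in the crate's frame. It stays on the bench throughout.
- crate_2_left (a point): Left end of the lower back edge of crate_2, over which it tips: at x = +25 mm, y = +45 mm, z = 0 in the crate's frame. It stays on the bench throughout.
- crate_2_right (a point): Right end of the lower back edge of crate_2, over which it tips: at x = +25 mm, y = -45 mm, z = 0 in the crate's frame. It stays on the bench throughout.
- line: Yellow tape line on the bench, 12 mm wide, 420 mm long, flat. Origin: its middle. Its x points away from the robot, its y runs along the line; the far edge of the tape is at its x = +6 mm. Fixed booklets 4 mm thick, on which the machines stand, begin 110 to 135 mm beyond the line and would stop a crate.
- bottle: White bottle with red cap, 50 mm across, 100 mm tall, bystander. Origin: centre of its underside.
- rack: Orange tube rack with small tubes, 62 x 105 x 42 mm, bystander. Origin: centre of its underside.
- beaker: White beaker, 56 mm across, 69 mm tall, bystander. Origin: centre of its underside.
- tape: Blue tape roll lying flat, 58 mm across, 19 mm tall, bystander. Origin: centre of its underside.
Not all that is in view belongs to the job. What is shaped like the crate_1 but purple is not meant. What is shaped like the crate_2 but blue is not meant.

How it is judged (in metres and radians):
On the way, in this order (a step that is already met when the one before it is completed fails the run):
1. both crates lie on their backs, undersides towards the robot, short of the line (angle between each of crate_1, crate_2's own x axis and vertical above 2.9 rad and x of each of crate_1, crate_2 in the frame of line below -0.075 m), for 0.2 s.
2. the stamped crate, still on its back, is pushed wholly beyond the line (angle between crate_1's own x axis and vertical above 2.9 rad and x of each of crate_1_left, crate_1_right in the frame of line above 0 m), for 0.2 s.
At the end, for the whole second after the job is handed in: Both crates lie still on their backs on the bench (within 14 degrees). Both lower corners of the stamped crate, and so all of it, are past the middle of the yellow tape, within its length. The other crate's underside is at least 75 mm short of the line (all of step 2 and angle between crate_2's own x axis and vertical above 2.9 rad and y of crate_1 in the frame of line between -0.21 and 0.21 m and x of crate_2 in the frame of line below -0.075 m and height (world z) of each of crate_1_left, crate_1_right, crate_2_left, crate_2_right below 0.012 m and linear speed of each of crate_1, crate_2 below 0.02 m/s); the robot touches nothing.
It fails at once if a crate is lifted: its lower back edge leaves the bench by more than 25 mm (height (world z) of any of crate_1_left, crate_1_right, crate_2_left, crate_2_right above 0.025 m).
It fails at once if a bystander is moved by more than 25 mm or knocked over (distance of any of bottle, rack, beaker, tape from where it was at the start of the episode above 0.025 m or angle between any of bottle, rack, beaker, tape's own z axis and vertical above 0.5 rad).
It also fails if it takes over 58 s, if anything falls off the work surface, if the arm or the gripper's body presses on something with over 40 N, if the wrist force passes 120 N, or if a joint passes its speed limit or range.

## Working session

There is one attempt and no reset: what is moved stays moved. The work goes in short steps, Python scripts to look and compute and a shell command to move; the robot and the scene stay as the last step left them, time stands still between calls to the robot, and variables do not carry over. Pictures are saved under pics/ and viewed, at most 10 in all, crops included, and the job is handed in when it is done.

```bash
mkdir -p pics
cat > h.py <<'E'
import numpy as np,cv2
from cell import *
def pts(name):
    im,d=camera(name);i=camera_info(name);K=np.array(i["intrinsics"]);T=np.array(i["world_from_camera"])
    v,u=np.indices(d.shape)
    P=np.stack([(u-K[0,2])/K[0,0]*d,(v-K[1,2])/K[1,1]*d,d],-1)@T[:3,:3].T+T[:3,3]
    P[d<=0]=np.nan
    return im,P
def save(im,n): cv2.imwrite(f"pics/{n}.png",im[...,::-1])
def blobs(im,P,lo,hi,amin=60):
    hsv=cv2.cvtColor(im,cv2.COLOR_RGB2HSV);m=cv2.inRange(hsv,lo,hi)
    n,l,s,c=cv2.connectedComponentsWithStats(m)
    for k in range(1,n):
        if s[k,4]>=amin:
            q=P[l==k];q=q[~np.isnan(q[:,0])]
            if len(q)==0: continue
            print(c[k].round(),s[k,4],'min',np.percentile(q,2,0).round(),'max',np.percentile(q,98,0).round())
            t=q[q[:,2]>q[:,2].max()-8]
            r=cv2.minAreaRect(t[:,:2].astype(np.float32)); print('   top rect',np.round(r[0]),np.round(r[1]),round(r[2],1), 'ztop',t[:,2].mean().round())
E
python3 - <<'E'
from h import *
for n in("top","scene"):
    im,P=pts(n);save(im,n+"0")
    print(n,camera_info(n)["world_from_camera"])
    for nm,lo,hi in(("green",(40,70,40),(85,255,255)),("yellow",(22,110,110),(34,255,255)),("blue",(95,90,50),(128,255,255)),("purple",(129,60,40),(165,255,255)),("orange",(5,130,120),(20,255,255))):
        print(nm);blobs(im,P,lo,hi)
print(read_state())
E
```

```text
top [[-1.16673912e-02 -9.95733420e-01  9.15359435e-02  3.52607939e+02]
 [-9.99917370e-01  1.21122972e-02  4.30641800e-03  8.03768607e+01]
 [-5.39675488e-03 -9.14781352e-02 -9.95792461e-01  1.42675955e+03]
 [ 0.00000000e+00  0.00000000e+00  0.00000000e+00  1.00000000e+00]]
green
[297. 204.] 378 min [414. -91.   0.] max [465.  -4.  84.]
   top rect [440. -48.] [52. 90.] 0.0 ztop 81.0
[231. 209.] 393 min [399. 137.   0.] max [451. 227.  84.]
   top rect [425. 182.] [89. 50.] 85.5 ztop 82.0
yellow
[312.  80.] 113 min [ 827. -128.   89.] max [906. -63.  99.]
   top rect [864. -93.] [81. 63.] 9.3 ztop 96.0
[289.  82.] 140 min [818. -46.  89.] max [895.  -6. 100.]
   top rect [855. -29.] [80. 43.] 7.5 ztop 97.0
[257. 164.] 297 min [586. -82.  -6.] max [598. 265.   6.]
   top rect [592.  90.] [363.   9.] 89.3 ztop 3.0
blue
[469.  72.] 628 min [ 845. -709.   88.] max [ 948. -610.   99.]
   top rect [ 891. -676.] [ 5. 37.] 70.9 ztop 121.0
[229. 112.] 1044 min [731.  73.  -1.] max [931. 259. 236.]
   top rect [839. 218.] [49.  1.] 0.1 ztop 260.0
[265.  83.] 81 min [840.  52.  -2.] max [929.  66
[... 3282 characters left out ...]
'clock': 0.1, 'joints': array([ 1.27139294e+00,  3.00411109e-01,  1.52149578e+00, -6.78403984e-06,
        1.32068254e+00, -6.66216752e-02]), 'qd': array([ 8.81214087e-04,  6.74310719e-05, -1.49522536e-03, -1.66088856e-04,
        2.54684457e-03, -1.65756918e-03]), 'effort': array([-1.93519591e-03, -5.32642686e+01, -3.53278506e+01,  7.08203344e-02,
        2.36076565e-02, -7.61074489e-05]), 'eef_pos': array([126.82744578, 534.94948126, 204.95531649]), 'eef_rot': array([-3.14059765e+00, -5.98008410e-05,  2.90881260e+00]), 'wrist_force': array([ 0.67140526,  0.36607295, -0.38601495]), 'moment': array([-0.06714827,  0.00682908,  0.02026573]), 'finger_force': 0.0, 'finger_gap': 94.0910164648014}
```

View pics/top0.png

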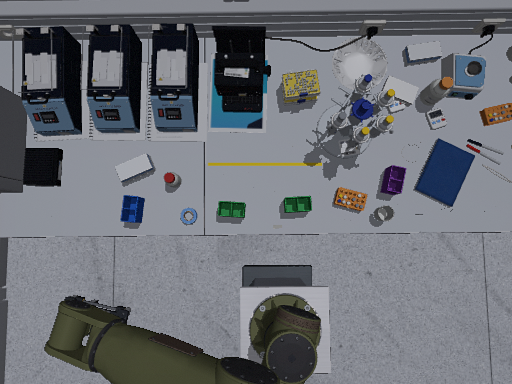

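View pics/scene0.png

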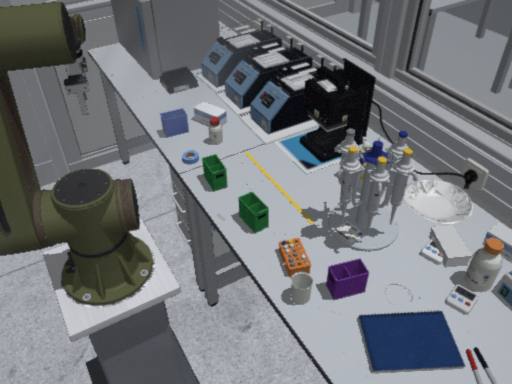

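The top view shows the green crates at px (231,209) and (297,204), which is about (425,182) and (439,-48) mm. The yellow line is at row 164 (x≈592), with a glassware stand at px (345,130) beyond its right end. The scene view shows the same layout, with both crates upright and clear on their robot side. I'll tip the left crate first.

```bash
python3 -m handwheel '0.5 -0.72 0 0.15 0.36;0.5 -0.72 0 0.15 0.36;0.5 -0.72 0 0.15 0.36;0.5 -0.72 0 0.15 0.36;0.5 -0.72 0 0.15 0.36;0.5 -0.72 0 0.15 0.36;0.5 -0.72 0 0.15 0.36;0.5 -0.72 0 0.15 0.36;0.5 -0.72 0 0.15 0.36;0.5 -0.72 0 0.15 0.36;0.5 -0.72 0 0.15 0.36;0.5 -0.72 0 0.15 0.36'
```

```text
clock: 1.1
eef_pos: [367.4, 187.9, 205.4]
eef_rot: [-3.142, 0.0, 3.067]
wrist_force: [0.6, 0.7, -0.7]
finger_gap: 59.8
finger_force: 0.0
```

```bash
python3 -m handwheel '0 -0.15 -0.85 0 0.36;0 0 -0.85 0 0.36;0 0 -0.85 0 0.36;0 0 -0.85 0 0.36;0.3 0 0 0 0.36;0.2 0 0 0 0.36;0.2 0 0 0 0.36;0.2 0 0 0 0.36;0.2 0 0 0 0.36;0.2 0 0 0 0.36'; python3 -m handwheel '0.2 0 0 0 0.36;0.2 0 0 0 0.36;0.2 0 0 0 0.36;0.2 0 0 0 0.36;-0.3 0 0 0 0.36;-0.5 0 0 0 0.36;-0.5 0 0 0 0.36;-0.5 0 0 0 0.36;-0.2 0 0.5 0 0.36;0 0 0.5 0 0.36'
python3 - <<'E'
from h import *
im,P=pts("scene");save(cv2.resize(im[100:280,120:380],None,fx=3,fy=3),"s1");blobs(im,P,(40,70,40),(85,255,255))
E
```

```text
clock: 1.93
eef_pos: [420.0, 183.7, 70.2]
eef_rot: [3.141, 0.001, 3.066]
wrist_force: [-1.2, 0.0, 1.9]
finger_gap: 60.1
finger_force: 0.6
clock: 2.77
eef_pos: [369.2, 183.3, 109.3]
eef_rot: [-3.14, -0.003, 3.067]
wrist_force: [0.3, 0.2, 0.3]
finger_gap: 60.2
finger_force: 0.0
[233. 170.] 692 min [451. 129.   4.] max [527. 219.  54.]
   top rect [490. 174.] [98. 80.] 85.6 ztop 51.0
[253. 212.] 840 min [413. -96.   6.] max [464.  -3.  80.]
   top rect [439. -50.] [53. 94.] 3.7 ztop 79.0
```

View pics/s1.png

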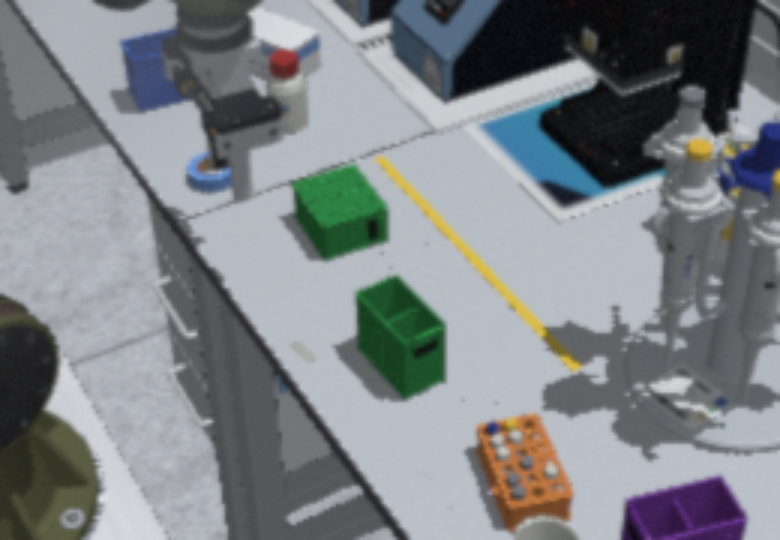

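The left crate (crop px 340,210) lies on its back, and its visible underside is plain green. The right crate (400,335) is still upright. I'll tip that one next.

```bash
python3 -m handwheel '0 -0.85 0 0.2 0.36;0 -0.85 0 0.2 0.36;0 -0.85 0 0.2 0.36;0 -0.85 0 0.2 0.36;0 -0.85 0 0.2 0.36;0 -0.8 0 0 0.36;0.1 -0.75 -0.3 0 0.36;0.1 0 -0.7 0 0.36;0 0 0 0 0.36'
python3 -m handwheel '0.3 0 0 0 0.36;0.3 0 0 0 0.36;0.3 0 0 0 0.36;0.2 0 0 0 0.36;0.2 0 0 0 0.36;0.2 0 0 0 0.36;0.2 0 0 0 0.36;0.2 0 0 0 0.36;0.2 0 0 0 0.36;0.1 0 0 0 0.36'; python3 -m handwheel '-0.3 0 0 0 0.36;-0.5 0 0 0 0.36;-0.5 0 0 0 0.36;-0.5 0 0 0 0.36;0 0 0 0 0.36;0 0 0 0 0.36'
python3 - <<'E'
from h import *
im,P=pts("scene");save(cv2.resize(im[100:280,120:380],None,fx=3,fy=3),"s2");blobs(im,P,(40,70,40),(85,255,255))
print('red');blobs(im,P,(0,120,70),(6,255,255),15);blobs(im,P,(172,120,70),(180,255,255),15)
im,P=pts("top");blobs(im,P,(40,70,40),(85,255,255))
E
```

```text
clock: 3.57
eef_pos: [377.8, -49.5, 66.5]
eef_rot: [3.141, -0.004, -3.133]
wrist_force: [-0.3, 1.2, -0.5]
finger_gap: 60.3
finger_force: 0.0
clock: 4.4
eef_pos: [467.8, -48.5, 69.4]
eef_rot: [-3.142, 0.0, -3.13]
wrist_force: [-0.8, -0.2, -0.4]
finger_gap: 59.8
finger_force: 0.0
clock: 4.9
eef_pos: [394.9, -48.5, 69.7]
eef_rot: [-3.141, 0.001, -3.13]
wrist_force: [0.4, -0.3, -0.9]
finger_gap: 60.2
finger_force: 0.0
[273. 207.] 797 min [469. -94.   4.] max [545.  -6.  54.]
   top rect [ 416. -128.] [ 2. 22.] 89.9 ztop 168.0
red
[260. 210.] 16 min [469. -52.  13.] max [471. -31.  41.]
   top rect [470. -43.] [19.  2.] 88.8 ztop 37.0
[471. 360.] 72 min [ 625. -717.    7.] max [ 650. -679.   16.]
   top rect [ 638. -697.] [47.  9.] 61.6 ztop 12.0
[296. 185.] 599 min [469. -89.  10.] max [546.  -3.  56.]
   top rect [507. -45.] [79. 89.] 2.5 ztop 53.0
[233. 191.] 607 min [453. 134.   7.] max [529. 219.  57.]
   top rect [491. 177.] [85. 78.] 85.0 ztop 54.0
```

View pics/s2.png

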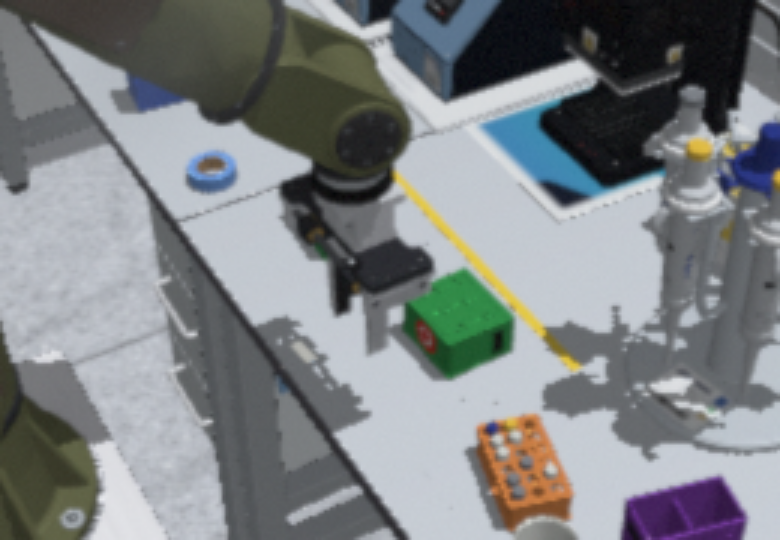

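The red ring stamp shows at crop px (425,335), on the right crate. Its underside is at x≈469. Before pushing, I'll check that the corridor ahead is free.

Run:
```python
from h import *
for n in("top","scene"):
    im,P=pts(n)
    for a,b,z in((550,710,6),(550,660,100)):
        m=(P[...,0]>a)&(P[...,0]<b)&(P[...,1]>-180)&(P[...,1]<60)&(P[...,2]>z)
        q=P[m];print(n,z,len(q)); 
        if len(q): print(q[np.argsort(-q[:,1])][:40:4].round())
    hsv=cv2.cvtColor(im,cv2.COLOR_RGB2HSV)
    m=(cv2.inRange(hsv,(20,90,40),(36,255,255))>0)&(abs(P[...,2])<9)&(abs(P[...,0]-592)<30)
    q=P[m];print('line',np.polyfit(q[:,1],q[:,0],1),q[:,:2].min(0),q[:,:2].max(0))
i=camera_info("scene");K=np.array(i["intrinsics"]);T=np.array(i["world_from_camera"])
for px in((328,228),(335,242),(312,222)):
    r=T[:3,:3]@np.linalg.inv(K)@[*px,1];print(px,(T[:3,3]-r*T[2,3]/r[2]).round())
```

```text
top 6 648
[[565.  59.   7.]
 [664.  50.  10.]
 [606.  43.   6.]
 [661.  35.   6.]
 [635.  21.   6.]
 [627.  10.   8.]
 [650.   2.   7.]
 [560. -11.   7.]
 [623. -23.  10.]
 [560. -36.   6.]]
top 100 29
[[ 660. -126.  247.]
 [ 654. -152.  254.]
 [ 653. -155.  258.]
 [ 655. -157.  263.]
 [ 658. -160.  264.]
 [ 655. -165.  253.]
 [ 657. -168.  265.]
 [ 660. -177.  256.]]
line [1.26978309e-02 5.90995150e+02] [ 584.72250415 -143.61320897] [599.02907494 271.59215835]
scene 6 551
[[ 675.   37.    7.]
 [ 587.  -85.    6.]
 [ 662. -129.  240.]
 [ 659. -132.  240.]
 [ 670. -132.  236.]
 [ 667. -133.  255.]
 [ 689. -134.    9.]
 [ 684. -135.    9.]
 [ 706. -136.   11.]
 [ 665. -137.  248.]]
scene 100 35
[[ 659. -132.  240.]
 [ 658. -155.  265.]
 [ 658. -158.  257.]
 [ 655. -159.  265.]
 [ 660. -162.  265.]
 [ 657. -164.  254.]
 [ 656. -168.  260.]
 [ 655. -170.  255.]
 [ 659. -173.  259.]]
line [1.02240323e-02 5.91981450e+02] [ 582.65354938 -143.58483756] [600.82637609 232.062213  ]
(328, 228) [ 619. -187.    0.]
(335, 242) [ 602. -243.    0.]
(312, 222) [ 592. -142.    0.]
```

```bash
python3 -m handwheel '0 0.2 -0.5 0 0.36;0 0 -0.5 0 0.36;0 0 -0.5 0 0.36;0.4 0 0 0 0.36;0.4 0 0 0 0.36;0.3 0 0 0 0.36;0.15 0 0 0 0.36;0.15 0 0 0 0.36;0.15 0 0 0 0.36;0.15 0 0 0 0.36;0.15 0 0 0 0.36;0.15 0 0 0 0.36'
python3 -m handwheel '0.15 0 0 0 0.36;0.15 0 0 0 0.36;0.15 0 0 0 0.36;0.15 0 0 0 0.36;0.15 0 0 0 0.36;0.15 0 0 0 0.36;0.15 0 0 0 0.36;0.15 0 0 0 0.36;0.15 0 0 0 0.36;0.15 0 0 0 0.36'
python3 - <<'E'
from h import *
im,P=pts("scene");save(cv2.resize(im[100:280,120:380],None,fx=3,fy=3),"s3");blobs(im,P,(40,70,40),(85,255,255))
E
```

```text
clock: 6.1
eef_pos: [475.2, -40.4, 9.4]
eef_rot: [3.142, -0.0, -3.13]
wrist_force: [-1.0, 0.4, -0.7]
finger_gap: 59.9
finger_force: 0.3
clock: 6.93
eef_pos: [535.5, -40.4, 9.5]
eef_rot: [-3.142, -0.0, -3.13]
wrist_force: [-1.0, -0.5, 0.6]
finger_gap: 60.2
finger_force: 0.6
[233. 170.] 694 min [451. 128.   4.] max [527. 220.  54.]
   top rect [491. 174.] [97. 80.] 85.9 ztop 51.0
[299. 204.] 370 min [545. -95.   3.] max [620. -68.  54.]
   top rect [ 547. -121.] [ 4. 37.] 88.4 ztop 109.0
```

View pics/s3.png

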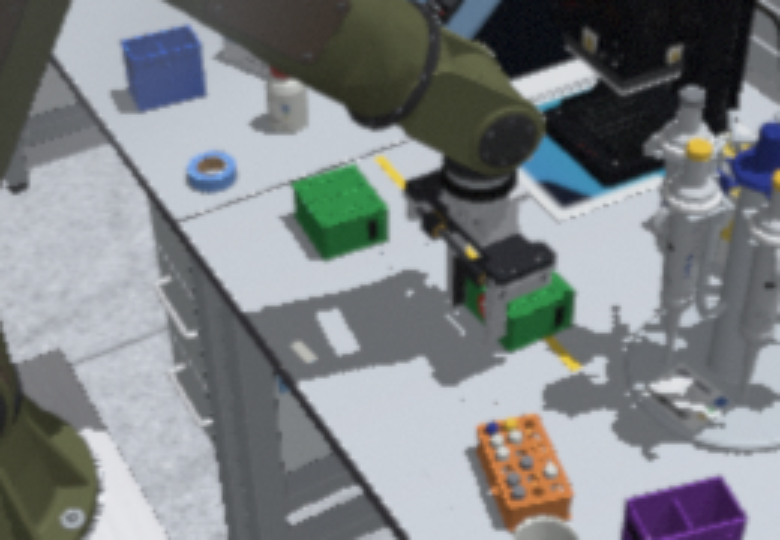

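The stamped crate (crop px 530,310) is being pushed straight, still on its back, and the other crate hasn't moved. 62 mm remain.

```bash
python3 -m handwheel '0.15 0 0 0 0.36;0.15 0 0 0 0.36;0.15 0 0 0 0.36;0.15 0 0 0 0.36;0.15 0 0 0 0.36;0.15 0 0 0 0.36;0.15 0 0 0 0.36;0.15 0 0 0 0.36;0.15 0 0 0 0.36;0.1 0 0 0 0.36;0.05 0 0 0 0.36;0.05 0 0 0 0.36'
python3 -m handwheel '0 0 0 0 0.36;-0.2 0 0 0 0.36;-0.5 0 0 0 0.36;-0.8 0 0 0 0.36;-0.8 0 0 0 0.36;-0.8 0 0.3 0 0.36;-0.8 0 0.5 0 0.36;-0.6 0 0.5 0 0.36;0 0 0.5 0 0.36;0 0 0 0 0.36;0 0 0 0 0.36'
python3 - <<'E'
from h import *
im,P=pts("scene");save(cv2.resize(im[100:280,120:380],None,fx=3,fy=3),"s4");blobs(im,P,(40,70,40),(85,255,255))
im,P=pts("top");blobs(im,P,(40,70,40),(85,255,255))
E
```

```text
clock: 7.98
eef_pos: [597.0, -40.4, 9.4]
eef_rot: [3.142, -0.0, -3.13]
wrist_force: [-1.3, -0.3, 0.6]
finger_gap: 59.8
finger_force: 0.9
clock: 8.9
eef_pos: [417.1, -40.5, 82.2]
eef_rot: [-3.141, 0.003, -3.13]
wrist_force: [0.1, -0.5, -0.8]
finger_gap: 60.2
finger_force: 0.0
[226. 175.] 185 min [383.  -9.   3.] max [469. 220. 188.]
   top rect [385.  -8.] [ 2. 30.] 17.0 ztop 189.0
[309. 192.] 774 min [605. -94.   4.] max [681.  -5.  54.]
   top rect [644. -48.] [81. 92.] 0.6 ztop 51.0
[295. 147.] 594 min [606. -90.   7.] max [683.  -2.  56.]
   top rect [644. -46.] [89. 77.] 89.5 ztop 53.0
[233. 191.] 607 min [453. 134.   7.] max [529. 219.  57.]
   top rect [491. 178.] [87. 79.] 85.6 ztop 54.0
```

View pics/s4.png

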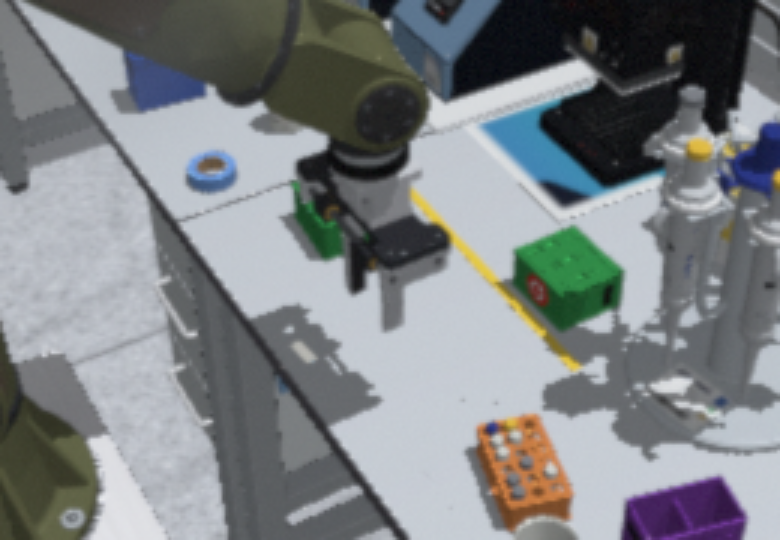

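The stamped crate (crop px 565,280) lies on its back wholly beyond the line, with its underside at x≈605 against the line at ≈591. The other crate lies short of the line at x≈452, and the gripper is clear of both.

```bash
python3 -c "from cell import *;print(sign_off())"
```

```text
the job is handed in; nothing more can be done
None
```

The job is handed in: both crates were tipped onto their backs, the stamped (right-hand) one was pushed to about 14 mm past the middle of the line, and the other stayed about 140 mm short; I saw no bystander moved, but `sign_off()` gave no verdict.

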